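# Latch a probe cartridge in the change rack and tug it to be sure

### The arm

A 7-joint arm with a two-finger parallel gripper is mounted at the origin on the work surface. World frame = base frame: x ahead of the robot, y to its left, z up, the work surface at z = 0. Lengths are in m, angles in rad, forces in N, time in s.
With the tool pointing down it reaches from about 0.425 to 0.875 m from the base axis. Payload 4.7 kg.
Tool frame: the origin (TCP) lies at the very end of the fingers, on their centre line; the grasp point (between the pads) lies 19 mm behind it; x points along the fingers, y is the direction in which the jaws open and shut, and the axes are right-handed (so a half turn about x gives the same grasp; the last joint's range is limited). The gripper opens to 87 mm and grips with 3 to 60 N. Pads are 19 mm wide; open, the fingers measure 117 mm over their backs; the gripper's body (75 mm by 190 mm) begins 51 mm behind the grasp point.
Start: joints at [-1.335, 0.321, -0.07, 1.45, 0.023, 1.371, -0.057], TCP at [0.143, 0.634, 0.223] pointing down, gripper open.
Joint ranges: [-2.86, 2.86], [-0.3, 2.09], [-1.38, 1.24], [0.06, 2.45], [-1.56, 4.7], [0.09, 2.05], [-2.69, 2.69]. Speed limits (rad/s): [2.57, 2.57, 3.14, 3.14, 3.14, 3.14, 3.14].

### API

Orientations are given as a rotation vector (axis times angle).
In Python, from bench import ctrl gives the robot as it stands.
- The arm moves only by the tool step_arm, never from a script. Its argument "increments" is one flat list of numbers, 6 for each row, row after row: the shift along the tool's x, y, z in cm, then the turn, a rotation vector about the tool's x, y, z in rad. In form: [tx, ty, tz, ax, ay, az, tx, ty, tz, ax, ay, az, ...]. A call has 1 to 12 rows; each row shifts and turns the commanded pose from where the row before left it, along the tool's axes as they then stand; what a row does not reach is not made up. A row lasts 1/8 s, in which the tool goes at most 62.5 mm and 10.7 degrees, less where a joint would pass 70% of its speed; a pose out of reach is approached as far as the arm can. A call with a gripper value outside its range is refused whole. "fingers" is the opening in per cent of the stroke, from 0 (shut) to 100 (fully open), set as the call begins (left out, the last holds). The fingers move at their own pace and stop on an object; "force" is the grip in N (left out, the last holds). Time passes only in rows, so rows that do not move let the fingers close. It gives the time, the measured TCP pose, the force and the opening at its end, in the units of the state.
- ctrl.get_state(): the state, without advancing time (a new reading comes with each control period).
- ctrl.get_image(name): name is "scene" or "top" or "wrist"; returns the picture (480x640x3 uint8, red, green, blue); there is no depth.
- ctrl.camera_params(name): a dict with "vertical_fov" (degrees; the focal length in pixels is half the picture's height over the tangent of half this angle, whatever the lens; pixels are square), "cx", "cy" (the principal point, pixels), "R" (3x3) and "t" (3): a world point X has camera coordinates R X + t. Camera axes: x right, y down, z forward; pixel columns grow to the right and rows downward; lengths in m; the calibration is good to about 2 mm. The wrist camera is an equidistant fisheye: a pixel r from the principal point sees the ray r / f radians off the axis. A picture is of the moment at which its call begins: read the wrist's pose just before it. camera_params takes no time and is no camera call; for the wrist camera it gives the pose at the moment of the call.
- ctrl.close_job(): hands the job in, once; it reports no verdict.
Trained networks look in the newest picture that a camera, given by its name, has taken for a name from the list of things; names that differ only in an ending like _2 or _b are one class to them, and where a whole thing is asked for, a point or a joint stands for the part that bears it (a point fixed in the world has none). Each returns a list of dicts, best first, with "score" (0 to 1); they miss things now and then, are a little off and sometimes report something else, mostly with a low value. They report only what shows in the picture. A call takes as long as a camera call. They do not tell look-alikes from the thing itself.
- ctrl.search_frame(camera, name): "xyz" ([x, y, z] in m, in the coordinates of the camera as it stood for that picture, good to about 4 mm: the middle of the surface that is visible of it).
- ctrl.silhouettes(camera, name): "pixels" (480x640 bool, what is visible of it).
- ctrl.spot_point(camera, name): "xyz" ([x, y, z] in m, in the coordinates of the camera as it stood for that picture, good to about 4 mm: a listed point, or the origin of a listed thing).
The state is a dict: "time": time; "joint_positions": joint angles; "qd": joint speeds; "joint_torque": joint torques, N m; "position": TCP position; "tool_rot": TCP orientation; "ft_force": force on the tool from outside, world axes, zero at the start; "torque": the same for the moment, N m; "grip_width": opening from 0.0 (shut) to 1.0 (fully open).
Only numpy, scipy, OpenCV 4.12 (cv2) and the standard library are available. Lean on these libraries where they do the work, as an engineer would, in place of code of your own. Each camera call takes 0.05 s, during which the arm holds its last target.

### The job

Take the probe cartridge out of its storage holder, stand it on the granite plate to change your grip, then press it fully home in either bay of the change rack and tug it straight up to check that it has latched: the latched bay must visibly rise on its springs with it. One of the two bays has a worn catch, and nothing shows which: if the cartridge lifts free, seat it in the other bay and tug again there. Leave it latched, let go, with the bay back down, and do not disturb the other things on the plate.

Things in the scene. Friction and masses are not known exactly. Their poses are not given: they have to be found in the camera images.
- cartridge: Probe cartridge, about 250 g, alike both ends. Origin: centre of its underside; x along its length, z up. Aluminium body 76 (x) x 42 (y) x 40 high, its foot bevelled by 4 over the lowest 6; a dark groove 6 deep across each end, at heights 14 to 26, takes the catches. On top a black grip block (see grip); 74 high in all. It starts upright in the holder, x along the holder's x.
- grip (a point): Centre of the cartridge's black grip block, 57 above its underside. The block is 60 (x) x 30 (y) x 34 high, heights 40 to 74; hold it there, above the body's top at 40, which juts out 8 past the block's ends and 6 past its sides.
- holder: Grey sheet-metal storage holder, fixed. Origin: centre of its underside; x along its length. Floor 110 x 64, 6 thick, on which the cartridge stands; side walls 100 long, inner faces at y = +-24, reach 89 above the plate (9 above the grip block), so only the block's ends (x) can be reached. The ends are open but for stops 6 high at x = +-43. Cartridge lifts straight out.
- rack: Change rack, fixed: aluminium base 170 (x) x 310 (y), cream rail 48 high along its +x edge, two alike bays side by side along y. Origin: centre of its underside, on the plate; x is the long way of a cartridge in a bay. In a bay the cheeks at the ends leave only the sides (y) of the grip block to be reached. Catches: see bay_right.
- bay_left (a point): Centre of the floor of the bay on the rack's +y side, 34 above the plate; a fully home cartridge has its origin here, its x along the rack's x (either way round). A bay is a sprung nest with a cream cheek at each end: inner faces at x = +-39.5, 46 wide, 77 high above the bay's floor, small lead-in on top. Its sides are open but for lips 6 high at y = +-24.
- bay_right (a point): The same on the rack's -y side. Which bay is worn changes. Sprung catches in the cheeks meet the foot when the underside is 18 to 11 above the bay's floor. Sound bay: press past with about 6 N (more if crooked) beyond its weight; it clicks in, about 1.5 of vertical play stays. Worn bay: it goes in almost by itself, comes out with 2 to 4 N beyond its weight.
- rise (a joint): How far (m) the sound bay's nest (wherever that is) has risen on its springs: 0 at rest, at most 0.008. Pulling up a latched cartridge starts it at about 5 N beyond the cartridge's weight, 1 N more per mm; a proper tug raises it 4 to 6 mm. It sinks back when let go. The worn bay has the same springs, but its catch lets go first.
- ball_stand: Bystander: black turned stand with a ball, 44 across, 100 high. Origin: centre of its underside.
- finned_block: Bystander: finned aluminium block, 75 x 75 x 70. Origin: centre of its underside.
- v_block: Bystander: steel V-block, 80 x 60 x 50. Origin: centre of its underside.
- driver: Bystander: screwdriver with a black handle, lying flat. Origin: centre of its underside.
- dust_brush: Bystander: wooden dust brush, lying flat. Origin: centre of its underside.
- gauge_case: Bystander: closed wooden case, 120 x 170 x 35. Origin: centre of its underside. The granite plate (z = 0) between the holder and the rack is kept free of bystanders.
Things that resemble listed ones, but are neither listed nor needed, are in the scene too. What is shaped like the cartridge but brown or orange is not meant.

How it is judged:
On the way, in this order (a step that is already met when the one before it is completed fails the run):
1. the cartridge stands upright on the granite plate, outside the holder and the rack, let go (height (world z) of cartridge below 0.004 m and angle between cartridge's own z axis and vertical below 0.1 rad and contact force between the fingers and cartridge below 0.1 N and horizontal distance between cartridge and holder above 0.06 m and linear speed of cartridge below 0.02 m/s), for 0.2 s.
2. the cartridge is fully home in one of the bays (((horizontal distance between cartridge and bay_left below 0.006 m and z of cartridge in the frame of bay_left between -0.004 and 0.004 m) or (horizontal distance between cartridge and bay_right below 0.006 m and z of cartridge in the frame of bay_right between -0.004 and 0.004 m)) and angle between cartridge's own z axis and vertical below 0.06 rad and angle between the x axis of cartridge and the x axis of rack, either way round below 0.1 rad), for 0.2 s.
3. the cartridge, tugged by the fingers while latched in the sound bay, lifts the bay's nest by more than 2.5 mm (value of joint rise above 0.0025 m and contact force between the fingers and cartridge above 1 N and ((horizontal distance between cartridge and bay_left below 0.006 m and z of cartridge in the frame of bay_left between -0.004 and 0.014 m) or (horizontal distance between cartridge and bay_right below 0.006 m and z of cartridge in the frame of bay_right between -0.004 and 0.014 m))), for 0.2 s.
At the end, for the whole second after the job is handed in: The cartridge, tugged and found latched, stands let go and at rest in its bay: within 6 mm of the bay's centre, underside within 4 mm of the bay's floor, in line with the rack within 0.1 rad (either way round), tilted under 0.06 rad; the sound bay's nest is down again (under 1.5 mm) (all of step 2 and value of joint rise below 0.0015 m and linear speed of cartridge below 0.02 m/s and contact force between the fingers and cartridge below 0.1 N); the robot touches nothing.
It fails at once if a bystander is moved by more than 30 mm (distance of any of ball_stand, finned_block, v_block, driver, dust_brush, gauge_case from where it was at the start of the episode above 0.03 m).
It also fails if it takes over 72 s, if anything falls off the work surface, if the arm or the gripper's body presses on something with over 40 N, if the wrist force passes 120 N, or if a joint passes its speed limit or range.

## Working session

There is one attempt and no reset: what is moved stays moved. The work goes in short steps, Python scripts to look and compute and a tool call to move; the robot and the scene stay as the last step left them, time stands still between calls to the robot, and variables do not carry over. Pictures are saved under pics/ and viewed, and the job is handed in when it is done.

Besides the shell and the picture viewer there is one more tool, called as name(argument=value, ...) on one line, values as JSON. step_arm: Moves the arm, as the interface text tells. Its arguments: {"type":"object","properties":{"increments":{"type":"array","items":{"type":"number"}},"fingers":{"type":"number"},"force":{"type":"number"}},"required":["increments"]}

```bash
ls; mkdir -p pics
python3 - <<'E'
from bench import ctrl
import cv2
print(ctrl.get_state())
for n in ["scene","top","wrist"]:
    im=ctrl.get_image(n); cv2.imwrite(f"pics/{n}0.png",im[:,:,::-1]); print(n,ctrl.camera_params(n))
E
```

```text
pics
{'time': 0.0, 'joint_positions': array([-1.33494299,  0.32180099, -0.07009574,  1.45170414,  0.02262801,
        1.37083074, -0.05688578]), 'qd': array([ 0.00133845,  0.00071223,  0.00087013, -0.00100658,  0.00140644,
        0.00109891, -0.00041547]), 'joint_torque': array([-1.43401758e-04, -4.91282666e+01, -4.03844006e-01, -3.12533891e+01,
       -6.38409262e-02,  4.37037076e-02,  1.85205245e-04]), 'position': array([0.14288683, 0.63350589, 0.2214613 ]), 'tool_rot': array([ 0.17251689,  1.56386946, -0.17559134]), 'ft_force': array([-0.35498743, -0.72532259, -0.50221255]), 'torque': array([-0.01603142, -0.00136461, -0.01032139]), 'grip_width': 1.0020247123095223}
scene {'vertical_fov': 47.39350624434858, 'cx': 324.44381894294224, 'cy': 234.70698712200735, 'R': array([[-0.50513471,  0.86301667, -0.00641472],
       [ 0.51092332,  0.29304317, -0.80813555],
       [-0.69555466, -0.41149474, -0.58896162]]), 't': array([ 0.28286353, -0.22678146,  1.78092523])}
top {'vertical_fov': 52.27920666703106, 'cx': 321.0143025731865, 'cy': 244.80398773754138, 'R': array([[-0.07939679, -0.99683806, -0.00316788],
       [-0.97403779,  0.07825587, -0.21242976],
       [ 0.21200597, -0.01378061, -0.9771712 ]]), 't': array([0.00889156, 0.53952187, 1.43805712])}
wrist {'vertical_fov': 65.70646984690485, 'cx': 312.02123814414887, 'cy': 242.32444439151996, 'R': array([[ 2.21256475e-01,  9.75215352e-01, -7.67490148e-04],
       [ 9.37386265e-01, -2.12456626e-01,  2.75987629e-01],
       [ 2.68984315e-01, -6.17834849e-02, -9.61160881e-01]]), 't': array([-0.64866836, -0.03293652,  0.39005457])}
```

View pics/scene0.png

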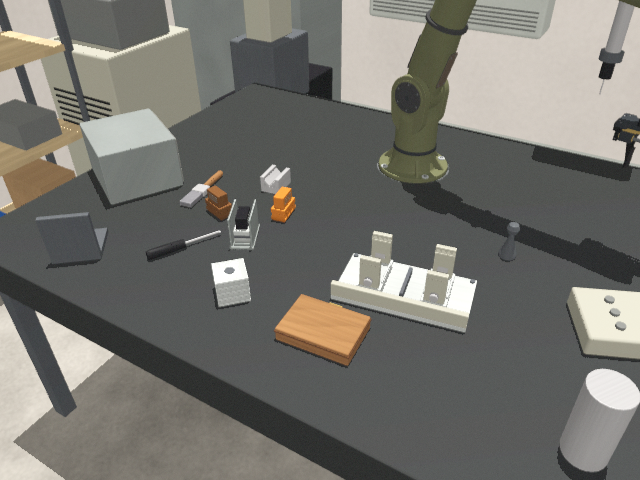

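View pics/top0.png

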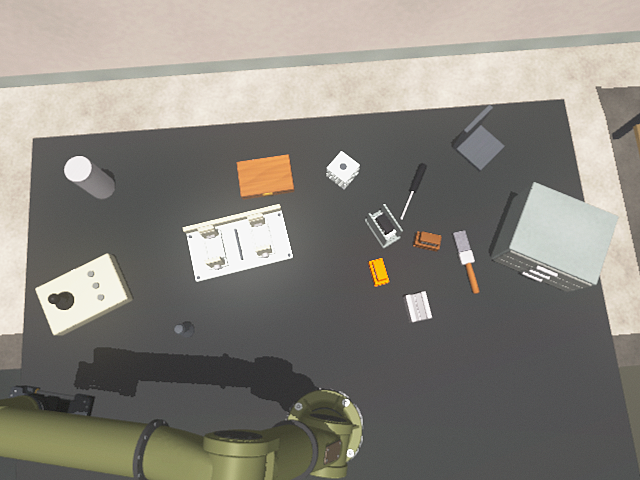

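View pics/wrist0.png

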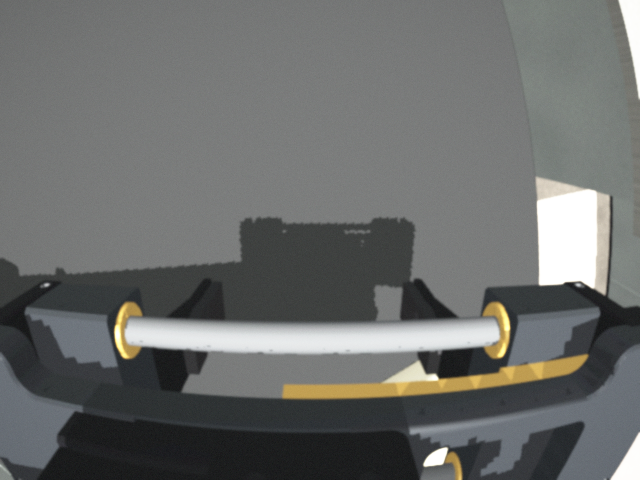

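The scene view shows the holder with the black-topped cartridge at (243,222) and the rack at (405,285). In the top view they are at (383,226) and (238,243). The brown and orange look-alikes are at (428,240) and (378,272). Next I'll measure them with the networks.

```bash
cat > h.py <<'E'
from bench import ctrl
import numpy as np, cv2
from scipy.spatial.transform import Rotation as Ro
def K(p):
    f=240/np.tan(np.radians(p['vertical_fov'])/2); return f,p['cx'],p['cy']
def w(p,c): return np.array(p['R']).T@(np.array(c)-np.array(p['t']))
def ray(p,uv,z,fish=False):
    f,cx,cy=K(p); d=np.array([(uv[0]-cx)/f,(uv[1]-cy)/f,1.])
    if fish:
        r=np.hypot(d[0],d[1]); d=np.array([d[0]/r*np.sin(r),d[1]/r*np.sin(r),np.cos(r)])
    R=np.array(p['R']); o=-R.T@p['t']; d=R.T@d
    return o+d*(z-o[2])/d[2]
def proj(p,X,fish=False):
    f,cx,cy=K(p); c=np.array(p['R'])@np.array(X)+p['t']
    if fish:
        r=np.hypot(c[0],c[1]); th=np.arctan2(r,c[2]); return np.array([cx+f*th*c[0]/r,cy+f*th*c[1]/r])
    return np.array([cx+f*c[0]/c[2],cy+f*c[1]/c[2]])
def yaws():
    s=ctrl.get_state(); M=Ro.from_rotvec(s['tool_rot']).as_matrix(); return s,M
E
python3 - <<'E'
from h import *
np.set_printoptions(precision=4,suppress=True)
for cam in ["top","scene"]:
    p=ctrl.camera_params(cam); ctrl.get_image(cam)
    for n in ["cartridge","grip","holder","rack","bay_left","bay_right"]:
        for r in ctrl.spot_point(cam,n)[:3]: print(cam,n,round(r['score'],2),w(p,r['xyz']))
im=ctrl.get_image("top"); a=im[140:300,160:480]
cv2.imwrite("pics/topz.png",cv2.resize(im[190:290,170:300],None,fx=6,fy=6,interpolation=cv2.INTER_CUBIC)[:,:,::-1])
cv2.imwrite("pics/topy.png",cv2.resize(im[190:260,350:450],None,fx=8,fy=8,interpolation=cv2.INTER_CUBIC)[:,:,::-1])
s,M=yaws();print(M)
E
```

```text
top cartridge 0.87 [ 0.5296 -0.3683 -0.0021]
top cartridge 0.76 [ 0.4492 -0.2072  0.0025]
top cartridge 0.75 [ 0.5882 -0.2312  0.0054]
top grip 0.62 [ 0.5363 -0.3647  0.0554]
top grip 0.61 [ 0.5908 -0.2313  0.064 ]
top grip 0.57 [ 0.4489 -0.1987  0.0576]
top holder 0.76 [ 0.5907 -0.2299 -0.0022]
top rack 0.67 [0.5718 0.226  0.0036]
top rack 0.46 [ 0.7015 -0.3414 -0.0052]
top bay_left 0.62 [0.5583 0.2969 0.039 ]
top bay_right 0.74 [0.5839 0.1538 0.0338]
scene cartridge 0.94 [ 0.5899 -0.2331  0.0065]
scene cartridge 0.91 [ 0.5281 -0.3635  0.0004]
scene cartridge 0.91 [ 0.443  -0.2017  0.0007]
scene grip 0.91 [ 0.5871 -0.2303  0.0615]
scene grip 0.85 [ 0.4425 -0.2045  0.0557]
scene grip 0.75 [ 0.5282 -0.3659  0.0616]
scene holder 0.7 [ 0.5856 -0.2335  0.0038]
scene rack 0.93 [0.5642 0.228  0.0038]
scene bay_left 0.92 [0.5578 0.2971 0.037 ]
scene bay_left 0.27 [0.5842 0.1484 0.036 ]
scene bay_right 0.7 [0.5857 0.1467 0.0345]
scene bay_right 0.64 [0.3112 0.3991 0.0009]
scene bay_right 0.48 [ 0.5855 -0.2313  0.0006]
[[ 0.0001  0.2199  0.9755]
 [ 0.0001  0.9755 -0.2199]
 [-1.      0.0001  0.    ]]
```

View pics/topz.png

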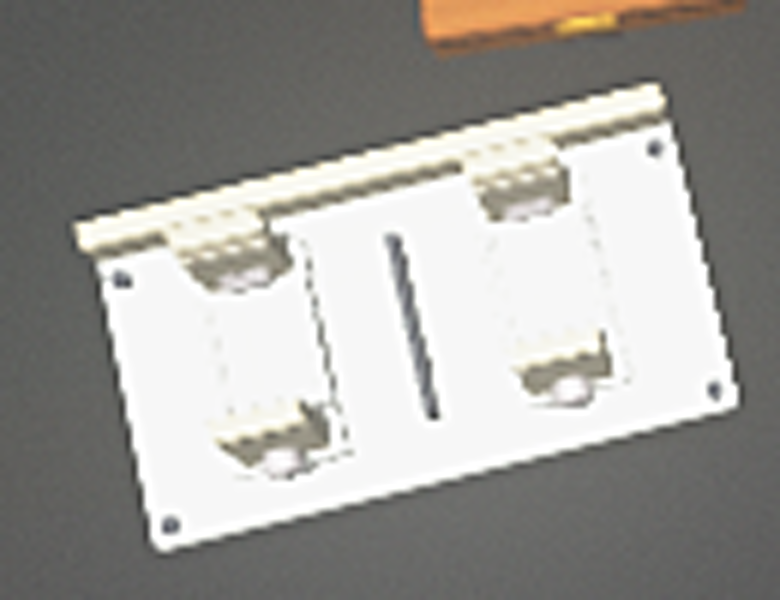

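View pics/topy.png

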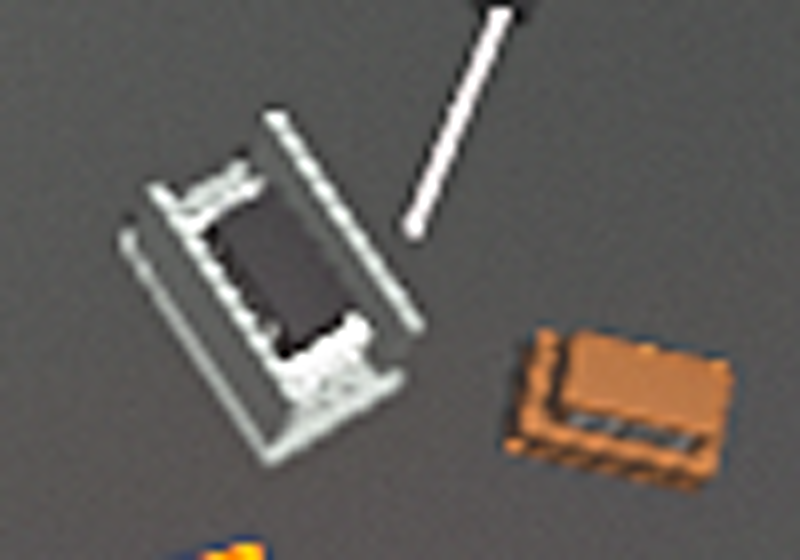

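Run:
```python
from h import *
np.set_printoptions(precision=4,suppress=True)
p=ctrl.camera_params("top")
def line(a,b,off,s,z):
    A=ray(p,np.array(a)/s+off,z);B=ray(p,np.array(b)/s+off,z);d=B-A;print(A,B,np.linalg.norm(d),np.degrees(np.arctan2(d[1],d[0])))
o=np.array([170,190]);
line((75,225),(660,88),o,6,.048)
line((155,548),(738,405),o,6,.02)
line((388,237),(433,415),o,6,.034)
o=np.array([350,190])
line((150,185),(285,385),o,8,.089)
line((270,115),(420,330),o,8,.089)
line((125,235),(268,462),o,8,.0)
line((205,232),(285,358),o,8,.08)
line((270,190),(355,318),o,8,.08)
# holder origin hyps
cp=ctrl.camera_params("wrist"); R=np.array(cp['R']); o=-R.T@cp['t']; s,M=yaws(); print(M.T@(o-s['position']), M.T@R.T)
```

```text
[0.63   0.3903 0.048 ] [0.6794 0.0837 0.048 ] 0.3105285404858197 -80.8394060357425
[0.4626 0.3602 0.02  ] [0.5133 0.0557 0.02  ] 0.30867833261333905 -80.53313314013468
[0.6143 0.2312 0.034 ] [0.5179 0.2121 0.034 ] 0.09822136574541039 -168.7541603832023
[ 0.6183 -0.186   0.089 ] [ 0.5367 -0.2287  0.089 ] 0.09207630045518936 -152.3835208556664
[ 0.6422 -0.2343  0.089 ] [ 0.5538 -0.2816  0.089 ] 0.10024191708723298 -151.87049105645178
[ 0.623  -0.1846  0.    ] [ 0.5257 -0.232   0.    ] 0.10826450630952478 -154.06566027608815
[ 0.6006 -0.2061  0.08  ] [ 0.5491 -0.2312  0.08  ] 0.05727784463150011 -154.05253796038815
[ 0.6151 -0.2325  0.08  ] [ 0.5625 -0.2593  0.08  ] 0.059051310109215556 -153.08295666594123
[-0.1618 -0.0008 -0.0752] [[-0.0007 -0.2759  0.9612]
 [ 1.     -0.0015  0.0003]
 [ 0.0014  0.9612  0.2759]]
```

step_arm(increments=[0,0,5,0,0,0,0,0,5,0,0,0,0,0,5,0,0,0,0,0,5,0,0,0,0,0,5,0,0,0,0,-5,2.5,0,0,0,0,-5,2.5,0,0,0,0,-5,2.5,0,0,0,0,-5,2.5,0,0,0,0,-5,2.5,0,0,0,0,-5,2.5,0,0,0,0,-5,2.5,0,0,0], fingers=100)

```text
time: 2.4
position: [0.481, 0.1974, 0.2229]
tool_rot: [0.175, 1.563, -0.173]
ft_force: [0.6, -0.3, 0.6]
grip_width: 0.997
```

step_arm(increments=[0,-5,2.5,0,0,0,0,-5,2.5,0,0,0,0,-5,2.5,0,0,0,0,-5,2.5,0,0,0,0,-5,2.5,0,0,0,0,-5,2.5,0,0,0,0,0,0,0.17,0,0,0,0,0,0.17,0,0,0,0,0,0.17,0,0,0,0,0,0.17,0,0,0,0,0,0.17,0,0,0,0,0,0,0,0])

```text
time: 3.9
position: [0.561, -0.1264, 0.2226]
tool_rot: [0.833, 1.405, -0.833]
ft_force: [-0.3, 0.4, 0.3]
grip_width: 0.998
```

Run:
```python
from h import *
np.set_printoptions(precision=4,suppress=True)
p=ctrl.camera_params("wrist"); im=ctrl.get_image("wrist"); cv2.imwrite("pics/w1.png",im[:,:,::-1])
for n in ["cartridge","grip","holder"]:
    for r in ctrl.spot_point("wrist",n)[:3]: print(n,round(r['score'],2),w(p,r['xyz']))
```

```text
cartridge 0.86 [ 0.532  -0.3712  0.0008]
cartridge 0.7 [ 0.4468 -0.2061  0.0015]
grip 0.8 [ 0.4438 -0.2073  0.0596]
grip 0.76 [ 0.5314 -0.3675  0.057 ]
holder 0.66 [ 0.5852 -0.2354  0.0041]
```

View pics/w1.png

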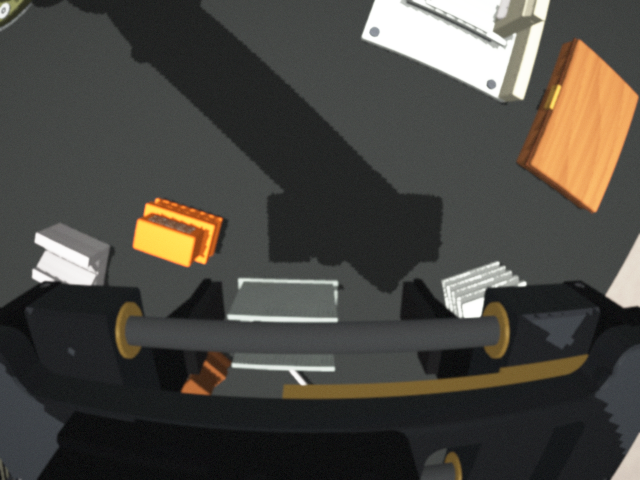

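step_arm(increments=[0,0,5.5,0,0,0,0,0,5.5,0,0,0,0,0,5.5,0,0,0,0,0,5.5,0,0,0,0,0,0,0,0,0])

```text
time: 4.72
position: [0.665, -0.3251, 0.2196]
tool_rot: [0.834, 1.406, -0.842]
ft_force: [-0.4, 0.8, 0.5]
grip_width: 1.004
```

Run:
```python
from h import *
np.set_printoptions(precision=4,suppress=True)
p=ctrl.camera_params("wrist"); im=ctrl.get_image("wrist"); cv2.imwrite("pics/w2.png",im[:,:,::-1])
print(ctrl.get_state()['position'])
for n in ["cartridge","grip","holder"]:
    for r in ctrl.spot_point("wrist",n)[:3]: print(n,round(r['score'],2),w(p,r['xyz']))
cv2.imwrite("pics/w2z.png",cv2.resize(im[40:240,200:440],None,fx=3,fy=3,interpolation=cv2.INTER_CUBIC)[:,:,::-1])
```

```text
[ 0.6653 -0.3222  0.2206]
cartridge 0.9 [ 0.5962 -0.2377  0.0037]
cartridge 0.72 [ 0.5351 -0.372   0.0015]
cartridge 0.62 [ 0.4477 -0.2032  0.0046]
grip 0.88 [ 0.5308 -0.3701  0.0593]
grip 0.83 [ 0.4472 -0.2048  0.06  ]
grip 0.56 [ 0.587  -0.2396  0.0643]
```

View pics/w2.png

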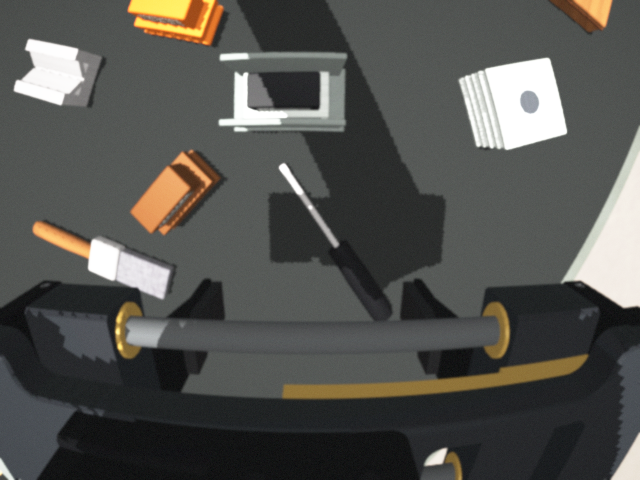

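View pics/w2z.png

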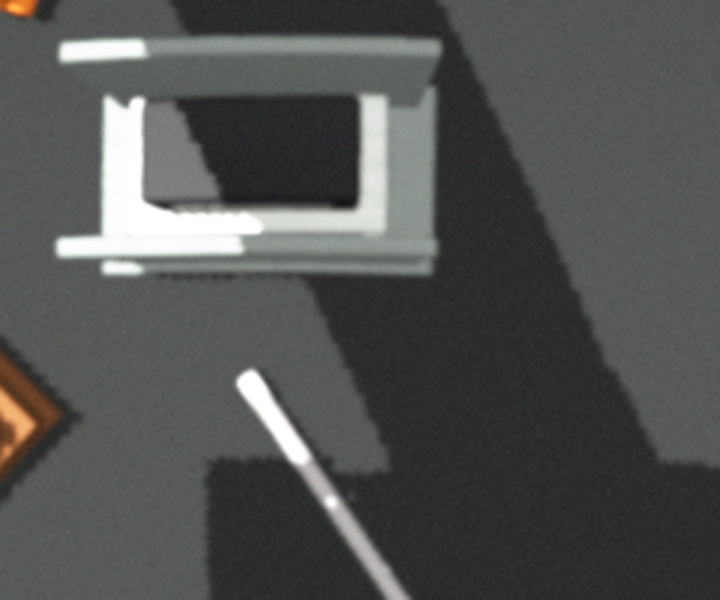

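Run:
```python
from h import *
np.set_printoptions(precision=4,suppress=True)
p=ctrl.camera_params("wrist")
o=np.array([200,40]); P=lambda a,z: ray(p,np.array(a)/3+o,z,True)
def q(c,z):
    X=[P(a,z) for a in c]; m=np.mean(X,0); e1=X[1]-X[0]; e2=X[2]-X[3]
    print(m,[np.linalg.norm(e)for e in(e1,e2,X[2]-X[1])],[np.degrees(np.arctan2(e[1],e[0]))for e in(e1,e2)])
q([(143,97),(360,97),(360,206),(143,204)],.080)
q([(60,40),(441,38),(436,240),(57,239)],.089) # outer? top edges far/near
q([(61,61),(440,53),(436,256),(57,257)],.089)
s,M=yaws(); print(s['position'],M)
```

```text
[ 0.5911 -0.2278  0.08  ] [np.float64(0.058698827774413376), np.float64(0.05873345353708689), np.float64(0.03033259582644555)] [np.float64(27.308222339353968), np.float64(27.052993855677947)]
[ 0.5891 -0.2253  0.089 ] [np.float64(0.10092798106323213), np.float64(0.10038870789051202), np.float64(0.05504017789410356)] [np.float64(27.43777131300706), np.float64(27.461496853355133)]
[ 0.5914 -0.2296  0.089 ] [np.float64(0.10026300364706452), np.float64(0.10047834435944898), np.float64(0.055086885849887)] [np.float64(28.453758652833358), np.float64(27.814078608424225)]
[ 0.6665 -0.3181  0.2229] [[ 0.0006  0.8771  0.4803]
 [ 0.0013  0.4803 -0.8771]
 [-1.      0.0012 -0.0009]]
```

Run:
```python
from h import *
np.set_printoptions(precision=4,suppress=True)
for i in range(2):
    p=ctrl.camera_params("wrist"); print(ctrl.get_state()['position'],-p['R'].T@p['t']); im=ctrl.get_image("wrist")
print(ctrl.get_state()['position'])
g=cv2.resize(im[40:240,200:440],None,fx=3,fy=3,interpolation=cv2.INTER_CUBIC); cv2.imwrite("pics/w3z.png",g[:,:,::-1])
```

```text
[ 0.6665 -0.3181  0.2229] [ 0.6303 -0.2529  0.3847]
[ 0.6666 -0.3178  0.2233] [ 0.6303 -0.2526  0.3851]
[ 0.6667 -0.3178  0.2234]
```

View pics/w3z.png

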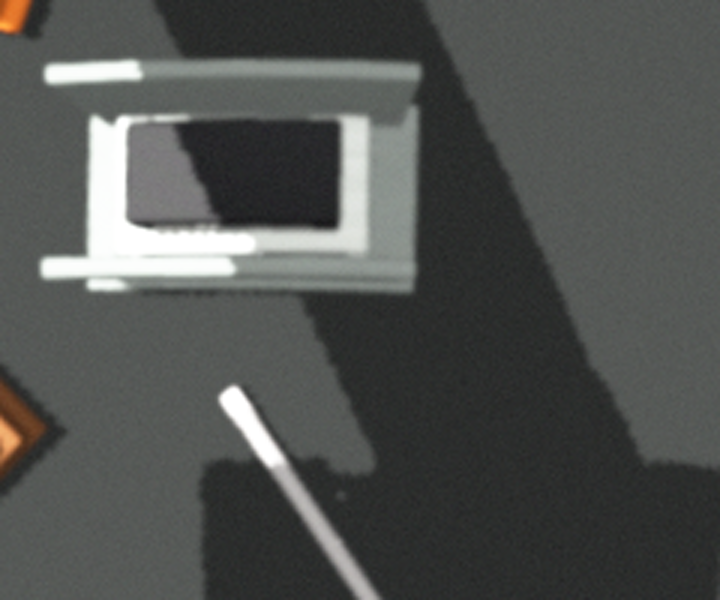

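Run:
```python
from h import *
np.set_printoptions(precision=4,suppress=True)
p=ctrl.camera_params("wrist")
o=np.array([200,40]); P=lambda a,z: ray(p,np.array(a)/3+o,z,True)
def q(c,z):
    X=[P(a,z) for a in c]; m=np.mean(X,0); e1=X[1]-X[0]; e2=X[2]-X[3]
    print(m,[np.linalg.norm(e)for e in(e1,e2,X[2]-X[1])],[np.degrees(np.arctan2(e[1],e[0]))for e in(e1,e2)])
    return m
m=q([(127,119),(341,118),(340,230),(125,224)],.080)
h=q([(45,64),(421,63),(416,262),(40,258)],.089)
h=q([(45,82),(420,79),(415,278),(40,278)],.089)
s,M=yaws(); m[2]=.056;print(M, 100*M.T@(m-s['position']), np.degrees(np.arctan2(M[1,1],M[0,1])))
```

```text
[ 0.5898 -0.2351  0.08  ] [np.float64(0.058093747258512775), np.float64(0.05853761283241234), np.float64(0.031064272872641564)] [np.float64(27.41166025181761), np.float64(25.83137199521909)]
[ 0.5879 -0.2327  0.089 ] [np.float64(0.09988807354140351), np.float64(0.10017288401402304), np.float64(0.053943633027778874)] [np.float64(27.082247878378173), np.float64(26.882579947700158)]
[ 0.5901 -0.237   0.089 ] [np.float64(0.09954032235193228), np.float64(0.10001218645833003), np.float64(0.053761850806604145)] [np.float64(27.452704461151946), np.float64(27.5515123482894)]
[[ 0.0015  0.8769  0.4807]
 [ 0.0011  0.4807 -0.8769]
 [-1.      0.0018 -0.0003]] [ 16.7428  -2.7948 -10.9411] 28.73251450863838
```

step_arm(increments=[0,-1.4,-5.5,0.026,0,0,0,-1.4,-5.5,0,0,0,0,0,0,0,0,0,4,0,0,0,0,0,4,0,0,0,0,0,2,0,0,0,0,0,0,0,0,0,0,0,0,0,0,0,0,0])

```text
time: 6.02
position: [0.5913, -0.2362, 0.1243]
tool_rot: [0.854, 1.394, -0.853]
ft_force: [-1.0, -0.3, 0.4]
grip_width: 1.004
```

Run:
```python
from h import *
np.set_printoptions(precision=4,suppress=True)
im=ctrl.get_image("wrist"); cv2.imwrite("pics/w4.png",im[:,:,::-1])
im=ctrl.get_image("scene"); cv2.imwrite("pics/s4.png",cv2.resize(im[150:290,170:330],None,fx=4,fy=4,interpolation=cv2.INTER_CUBIC)[:,:,::-1])
s,M=yaws(); m=np.array([.5895,-.2345,.053]); print(s['position'],M[:,1], 100*M.T@(m-s['position']),s['ft_force'])
```

```text
[ 0.5913 -0.2361  0.1244] [0.8902 0.4555 0.0023] [ 7.1389 -0.0988 -0.2376] [ 0.0481 -0.8676 -0.3899]
```

View pics/w4.png

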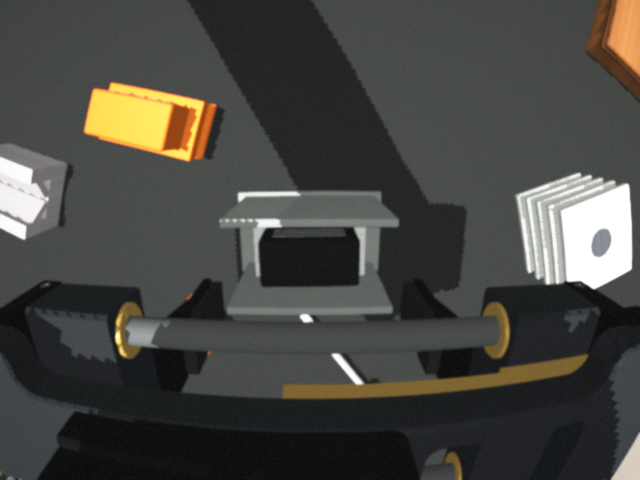

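View pics/s4.png

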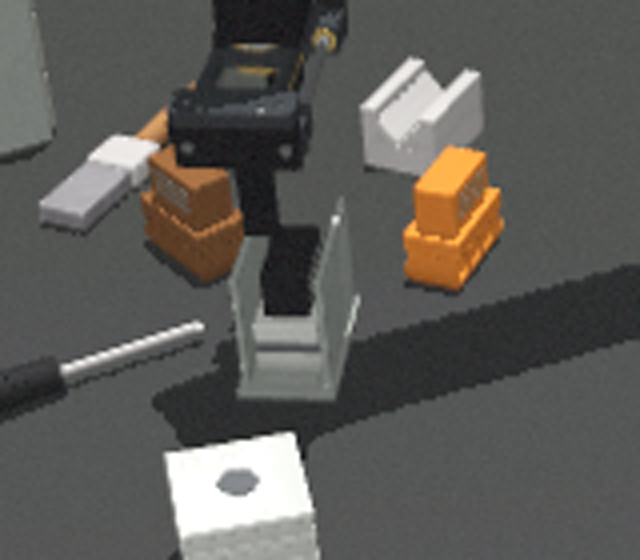

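The fingers straddle the block: block centre is at column 308 and the finger midline at 312. I'm descending and gripping.

step_arm(increments=[2.5,-0.1,-0.2,0,0,0,2.5,0,0,0,0,0,2.1,0,0,0,0,0,0,0,0,0,0,0])

```text
time: 6.62
position: [0.5875, -0.2338, 0.0503]
tool_rot: [0.854, 1.399, -0.855]
ft_force: [-1.6, 0.3, -0.7]
grip_width: 0.997
```

step_arm(increments=[0,0,0,0,0,0,0,0,0,0,0,0,0,0,0,0,0,0,0,0,0,0,0,0,0,0,0,0,0,0], fingers=0, force=35)

```text
time: 7.25
position: [0.5887, -0.2342, 0.0521]
tool_rot: [0.854, 1.396, -0.854]
ft_force: [0.1, 0.3, 3.5]
grip_width: 0.689
```

step_arm(increments=[-2,0,0,0,0,0,-4,0,0,0,0,0,-5,0,0,0,0,0,0,0,0,0,0,0,0,1.2,-3.5,0,0,0,0,1.2,-3.5,0,0,0,0,1.3,-3.5,0,0,0,0,1.3,-3.5,0,0,0,0,1.2,-3.5,0,0,0,0,0,0,0.155,0,0,0,0,0,0.155,0,0,0,0,0,0,0,0])

```text
time: 8.75
position: [0.5629, -0.05, 0.1609]
tool_rot: [1.086, 1.284, -1.088]
ft_force: [0.2, 0.2, -3.0]
grip_width: 0.689
```

Run:
```python
from h import *
np.set_printoptions(precision=4,suppress=True)
im=ctrl.get_image("wrist"); cv2.imwrite("pics/w5.png",im[:,:,::-1])
im=ctrl.get_image("scene"); cv2.imwrite("pics/s5.png",cv2.resize(im[130:310,170:410],None,fx=3,fy=3,interpolation=cv2.INTER_CUBIC)[:,:,::-1])
s,M=yaws(); print(s['position'],M,s['ft_force'],s['grip_width'],s['time'])
```

```text
[ 0.5633 -0.0502  0.1611] [[-0.001   0.9863  0.1648]
 [-0.      0.1648 -0.9863]
 [-1.     -0.001  -0.0001]] [-0.1331  1.1393 -3.3795] 0.6837483446949731 8.85
```

View pics/s5.png

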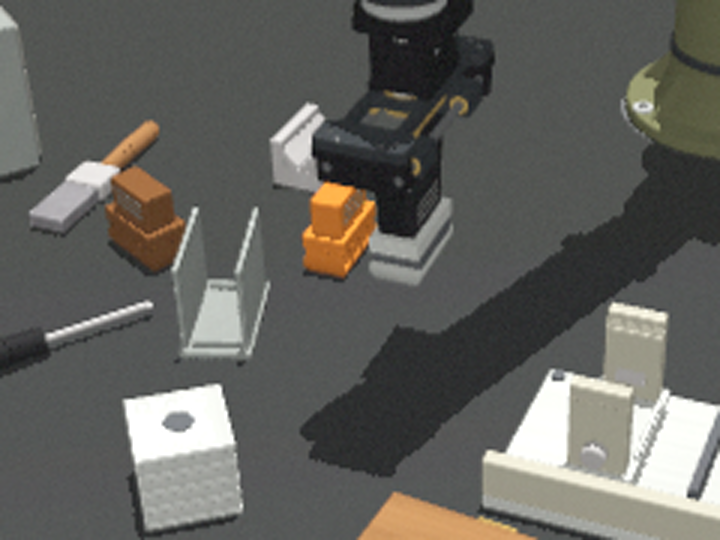

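View pics/w5.png

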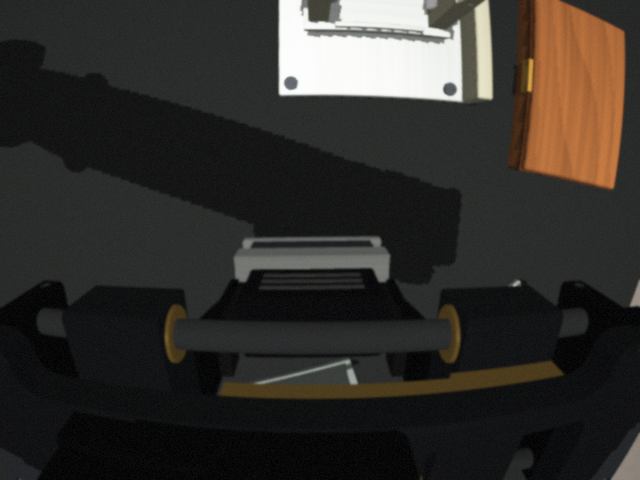

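The cartridge is held level and the holder is empty. Its underside should be about 0.115 m up, so I'm lowering it to the plate.

step_arm(increments=[4,0,0,0,0,0,4,0,0,0,0,0,2.5,0,0,0,0,0,0,0,0,0,0,0,0.5,0,0,0,0,0,0.3,0,0,0,0,0,0,0,0,0,0,0,0,0,0,0,0,0])

```text
time: 9.85
position: [0.5641, -0.0501, 0.0491]
tool_rot: [1.089, 1.281, -1.087]
ft_force: [0.3, 0.3, -2.8]
grip_width: 0.687
```

step_arm(increments=[0.2,0,0,0,0,0,0.1,0,0,0,0,0,0,0,0,0,0,0])

```text
time: 10.22
position: [0.5641, -0.0501, 0.0461]
tool_rot: [1.089, 1.282, -1.088]
ft_force: [-1.7, 1.5, 3.0]
grip_width: 0.687
```

step_arm(increments=[0,0,0,0,0,0,0,0,0,0,0,0,0,0,0,0,0,0,0,0,0,0,0,0], fingers=100)

```text
time: 10.72
position: [0.5638, -0.0501, 0.0455]
tool_rot: [1.088, 1.282, -1.088]
ft_force: [-0.7, -0.2, 0.1]
grip_width: 0.979
```

step_arm(increments=[-2,0,0,0,0,0,-5,0,0,0,0,0,-5,0,0,0,0,0,-3,0,0,0,0,0,0,0,0,-0.17,0,0,0,0,0,-0.18,0,0,0,0,0,-0.18,0,0,0,0,0,-0.18,0,0,0,0,0,-0.18,0,0,0,0,0,-0.18,0,0,0,0,0,-0.18,0,0,0,0,0,-0.18,0,0])

```text
time: 12.22
position: [0.564, -0.0505, 0.1972]
tool_rot: [-0.022, 1.569, 0.022]
ft_force: [0.3, -0.7, 0.1]
grip_width: 1.0
```

step_arm(increments=[0,2,4,-0.14,0,0,0,4,4,0,0,0,0,5,2,0,0,0,0,5,0,0,0,0,0,5,0,0,0,0,0,5,0,0,0,0,0,0,0,0,0,0,0,0,0,0,0,0,0,0,0,0,0,0])

```text
time: 13.35
position: [0.6245, 0.215, 0.1964]
tool_rot: [-0.126, 1.566, 0.124]
ft_force: [0.2, -0.1, -0.6]
grip_width: 1.001
```

Run:
```python
from h import *
np.set_printoptions(precision=4,suppress=True)
p=ctrl.camera_params("wrist");s,M=yaws(); im=ctrl.get_image("wrist"); cv2.imwrite("pics/w6.png",im[:,:,::-1])
np.savez("w6.npz",**p)
print(s['position'],M,s['time'],s['joint_positions'])
for n in ["bay_left","bay_right","grip","rack"]:
    for r in ctrl.spot_point("wrist",n)[:3]: print(n,round(r['score'],2),w(p,r['xyz']))
p=ctrl.camera_params("top");im=ctrl.get_image("top"); cv2.imwrite("pics/t6.png",im[:,:,::-1])
for n in ["cartridge","grip"]:
    for r in ctrl.spot_point("top",n)[:3]: print(n,round(r['score'],2),w(p,r['xyz']))
```

```text
[0.6245 0.215  0.1964] [[ 0.0012 -0.1585  0.9874]
 [-0.0006  0.9874  0.1585]
 [-1.     -0.0008  0.001 ]] 13.35 [-0.6987  0.3699  0.426   1.4745 -0.1535  1.3294  1.4684]
grip 0.64 [ 0.5623 -0.0521  0.0593]
rack 0.66 [0.5681 0.2226 0.0008]
cartridge 0.96 [ 0.5307 -0.3695 -0.0019]
cartridge 0.7 [ 0.4494 -0.2084  0.0013]
cartridge 0.62 [ 0.5625 -0.0471 -0.0033]
grip 0.84 [ 0.5343 -0.3648  0.0546]
grip 0.7 [ 0.5625 -0.0465  0.0591]
grip 0.58 [ 0.4474 -0.2031  0.0549]
```

View pics/w6.png

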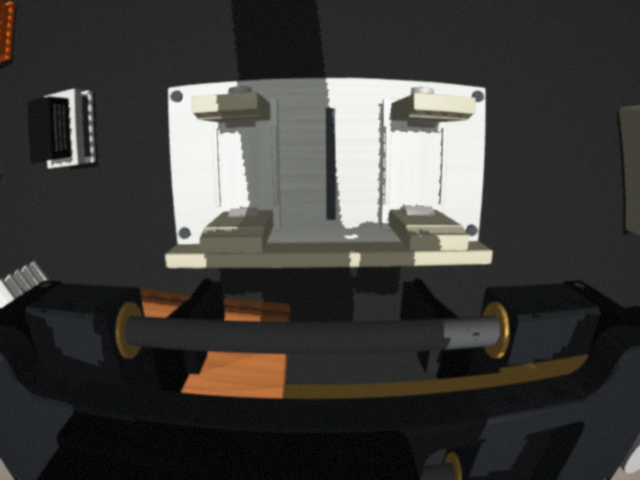

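View pics/t6.png

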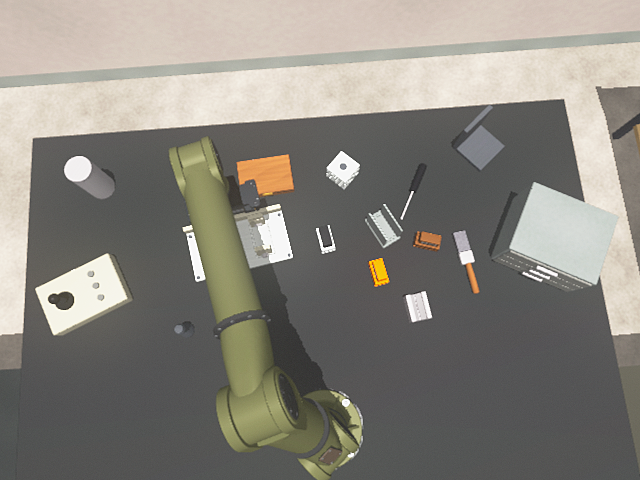

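Run:
```python
import cv2
im=cv2.imread("pics/w6.png")
cv2.imwrite("pics/w6a.png",cv2.resize(im[75:275,160:330],None,fx=4.5,fy=4.5,interpolation=cv2.INTER_CUBIC)[:600*2])
a=cv2.resize(im[75:275,160:330],None,fx=3,fy=3,interpolation=cv2.INTER_CUBIC)
b=cv2.resize(im[75:275,330:500],None,fx=3,fy=3,interpolation=cv2.INTER_CUBIC)
cv2.imwrite("pics/w6a.png",a);cv2.imwrite("pics/w6b.png",b)
```

```text
(no output)
```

View pics/w6a.png

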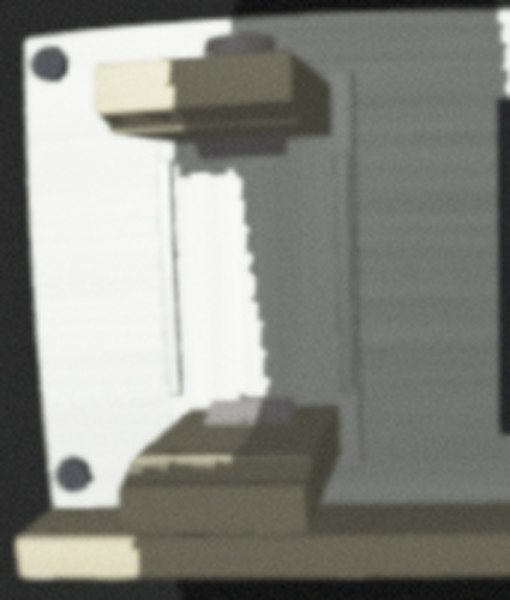

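View pics/w6b.png

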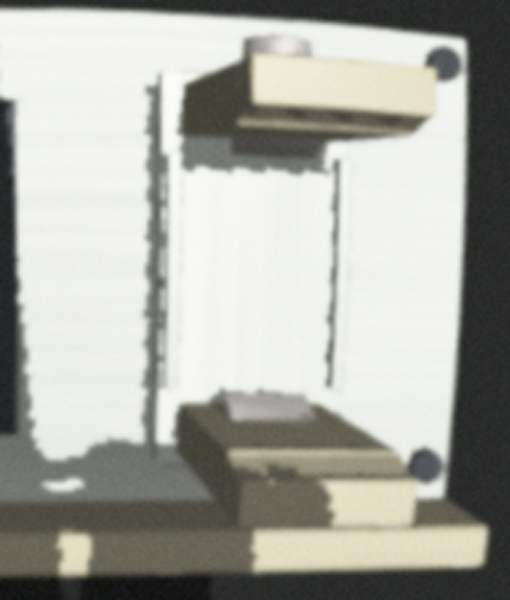

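Run:
```python
from h import *
np.set_printoptions(precision=4,suppress=True)
p=dict(np.load("w6.npz")); p={k:(v if v.ndim else float(v)) for k,v in p.items()}
def run(name,o,near,far,lips):
    P=lambda a,z: ray(p,np.array(a)/3+np.array(o),z,True)[:2]
    N=[P(a,.111) for a in near]; F=[P(a,.111) for a in far]
    print(name,"widths",[np.linalg.norm(N[i]-N[j]) for i,j in((0,1),(2,3),(1,2))],[np.linalg.norm(F[i]-F[j]) for i,j in((0,1),(2,3),(1,2))])
    ni=(N[2]+N[3])/2; fi=(F[0]+F[1])/2; no=(N[0]+N[1])/2; fo=(F[2]+F[3])/2
    print("ctr inner",(ni+fi)/2,"outer",(no+fo)/2,"len",np.linalg.norm(fi-ni),np.linalg.norm(fo-no),"yaw",np.degrees(np.arctan2(*(fi-ni)[::-1])))
    return (ni+fi)/2,(no+fo)/2
a=run("R",(160,75),[(97,62),(291,55),(291,108),(98,114)],[(122,490),(306,483),(306,530),(120,530)],0)
b=run("L",(330,75),[(252,55),(437,68),(432,117),(250,105)],[(240,478),(413,478),(413,527),(240,523)],0)
d=b[0]-a[0];print(d,np.linalg.norm(d),np.degrees(np.arctan2(d[1],d[0])))
# lips height 34+6
P=lambda a,o,z: ray(p,np.array(a)/3+np.array(o),z,True)[:2]
R=(160,75);L=(330,75)
# rail top corners z=.048
A=P((15,537),R,.048);B=P((488,527),L,.048);C=P((483,567),L,.048);D=P((20,579),R,.048);d=B-A
print("rail",A,B,np.linalg.norm(d),np.degrees(np.arctan2(d[1],d[0])), np.linalg.norm(B-C)); d=C-D; print(np.linalg.norm(d),np.degrees(np.arctan2(d[1],d[0])), "mid", (A+B+C+D)/4,(C+D)/2)
# screws z~.022
S=[P((50,63),R,.022),P((443,63),L,.022),P((425,465),L,.022),P((73,474),R,.022)]
print("screw ctr",np.mean(S,0),S[1]-S[0]); d=S[1]-S[0]; print(np.degrees(np.arctan2(d[1],d[0])));d=S[3]-S[0]; print(np.degrees(np.arctan2(d[1],d[0])))
```

```text
R widths [np.float64(0.04463826708921426), np.float64(0.04446359513854803), np.float64(0.01194562469865736)] [np.float64(0.04457795488858175), np.float64(0.045493974945719766), np.float64(0.011390031022237372)]
ctr inner [0.5829 0.1491] outer [0.5823 0.1485] len 0.08665163920389425 0.10930599979387037 yaw 10.013241465379286
L widths [np.float64(0.04575019722266751), np.float64(0.0449736085300909), np.float64(0.011879587167473797)] [np.float64(0.04475116886171051), np.float64(0.045487750627043785), np.float64(0.012603192919294029)]
ctr inner [0.5574 0.2954] outer [0.5573 0.2964] len 0.08655728671208708 0.11000594127391712 yaw 9.789289732602313
[-0.0255  0.1463] 0.14848200420695656 99.88162287385882
rail [0.6708 0.0836] [0.6194 0.3872] 0.3079089090709637 99.60447610972996 0.013429512890102241
0.30823073309531196 99.67066752048548 mid [0.6518 0.2365] [0.6585 0.2377]
screw ctr [0.5671 0.2217] [-0.0476  0.2784]
99.70255910768782
9.55594367622873
```

Measured bays are bay_right at (0.583, 0.149) and bay_left at (0.557, 0.296), yaw 9.8°. The cheek widths, rail and screws agree with the given sizes. The cartridge stands free on the plate at top px (326,239). I'm going back to regrip it by its sides.

step_arm(increments=[0,-4.2,-1.7,-0.012,0,0,0,-4.2,-1.7,0,0,0,0,-4.2,-1.7,0,0,0,0,-4.2,-1.7,0,0,0,0,-4.2,-1.7,0,0,0,0,-4.2,-1.7,0,0,0,3,0,0,0,0,0,3,0,0,0,0,0,0,0,0,0,0,0,0,0,0,0,0,0])

```text
time: 15.0
position: [0.5672, -0.0484, 0.1367]
tool_rot: [-0.137, 1.565, 0.137]
ft_force: [0.7, 0.7, 0.8]
grip_width: 0.997
```

Run:
```python
from h import *
np.set_printoptions(precision=4,suppress=True)
s,M=yaws(); p=ctrl.camera_params("wrist");im=ctrl.get_image("wrist"); cv2.imwrite("pics/w7.png",im[:,:,::-1]); np.savez("w7.npz",**p)
m=np.array([.5639,-.0502,.046]); print(s['position'],M, 100*M.T@(m-s['position']),np.degrees(np.arctan2(M[1,1],M[0,1])))
```

```text
[ 0.5672 -0.0484  0.1367] [[ 0.0014 -0.1736  0.9848]
 [-0.      0.9848  0.1736]
 [-1.     -0.0003  0.0014]] [ 9.066  -0.1163 -0.3647] 99.9961842556249
```

View pics/w7.png

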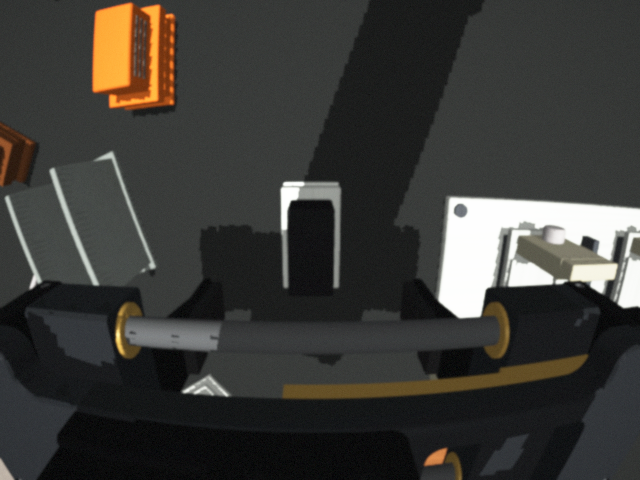

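step_arm(increments=[0,-0.1,-0.36,0.004,0,0,4,0,0,0,0,0,3,0,0,0,0,0,2,0,0,0,0,0,0,0,0,0,0,0,0,0,0,0,0,0])

```text
time: 15.8
position: [0.5642, -0.0502, 0.0468]
tool_rot: [-0.134, 1.565, 0.133]
ft_force: [0.3, 0.2, 0.2]
grip_width: 1.004
```

step_arm(increments=[0,0,0,0,0,0,0,0,0,0,0,0,0,0,0,0,0,0,0,0,0,0,0,0,0,0,0,0,0,0,0,0,0,0,0,0,0,0,0,0,0,0,0,0,0,0,0,0], fingers=0, force=50)

```text
time: 16.8
position: [0.5631, -0.05, 0.0455]
tool_rot: [-0.134, 1.567, 0.134]
ft_force: [0.8, 0.5, -0.7]
grip_width: 0.343
```

step_arm(increments=[-2,0,0,0,0,0,-5,0,0,0,0,0,-5,0,0,0,0,0,-2,0,0,0,0,0,0,4.8,1.35,0,0,0,0,4.8,1.35,0,0,0,0,4.8,1.35,0,0,0,0,4.8,1.35,0,0,0,0,0,0,0,0,0,0,0,0,0,0,0,0,0,0,0,0,0])

```text
time: 18.18
position: [0.5838, 0.1463, 0.1853]
tool_rot: [-0.132, 1.567, 0.131]
ft_force: [-0.4, 0.2, -3.3]
grip_width: 0.341
```

Run:
```python
from h import *
np.set_printoptions(precision=4,suppress=True)
s,M=yaws(); p=ctrl.camera_params("wrist");im=ctrl.get_image("wrist"); cv2.imwrite("pics/w8.png",im[:,:,::-1]); np.savez("w8.npz",**p)
m=np.array([.5828,.149,.08]); print(s['position'],M, 100*M.T@(m-s['position']),s['ft_force'])
im=ctrl.get_image("scene"); cv2.imwrite("pics/s8.png",cv2.resize(im[180:340,310:510],None,fx=4,fy=4,interpolation=cv2.INTER_CUBIC)[:600,:,::-1])
s,M=yaws();print(s['position'])
```

```text
[0.5838 0.1463 0.1853] [[-0.0004 -0.1668  0.986 ]
 [-0.0008  0.986   0.1668]
 [-1.     -0.0007 -0.0005]] [10.532   0.2861 -0.0447] [-0.4434  0.2263 -3.3014]
[0.5839 0.1467 0.1856]
```

View pics/w8.png

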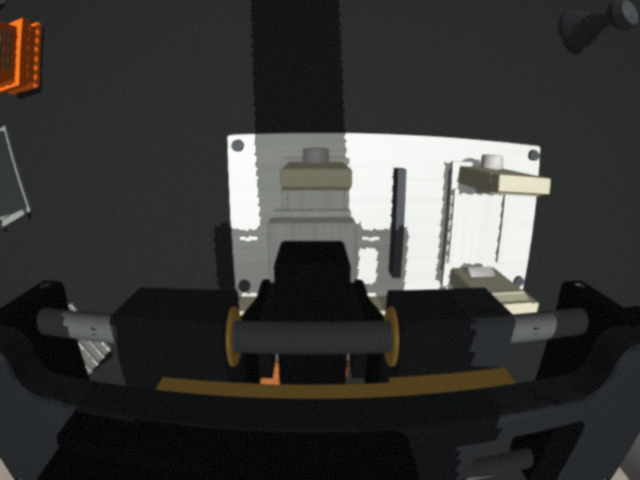

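View pics/s8.png

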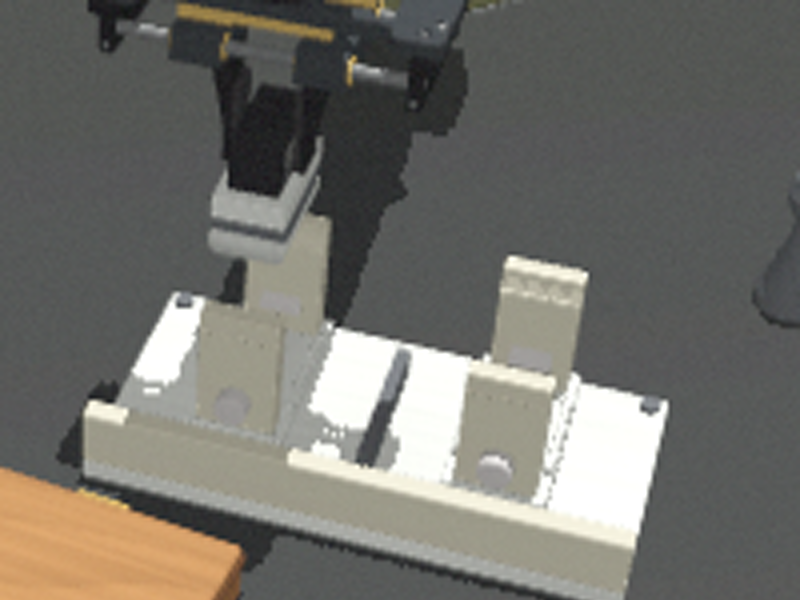

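step_arm(increments=[0,0.25,-0.05,0,0,0,2,0,0,0,0,0,0,0,0,0,0,0,0,0,0,0,0,0,0.7,0,0,0,0,0,0.6,0,0,0,0,0,0.6,0,0,0,0,0,0,0,0,0,0,0])

```text
time: 19.27
position: [0.5824, 0.1506, 0.1458]
tool_rot: [-0.134, 1.568, 0.133]
ft_force: [0.1, -0.4, -3.0]
grip_width: 0.342
```

step_arm(increments=[1,0,0,0,0,0,1,0,0,0,0,0,1,0,0,0,0,0,1,0,0,0,0,0,0.3,0,0,0,0,0,0,0,0,0,0,0,0,0,0,0,0,0])

```text
time: 20.15
position: [0.5826, 0.1506, 0.1035]
tool_rot: [-0.134, 1.567, 0.134]
ft_force: [-1.7, 0.2, -4.2]
grip_width: 0.339
```

Run:
```python
from h import *
np.set_printoptions(precision=4,suppress=True)
s,M=yaws();print(s['position'],s['ft_force'],s['torque'])
im=ctrl.get_image("scene"); cv2.imwrite("pics/s9.png",cv2.resize(im[180:340,310:510],None,fx=4,fy=4,interpolation=cv2.INTER_CUBIC)[:600,:,::-1])
```

```text
[0.5826 0.1506 0.1035] [-1.704   0.2096 -4.2244] [-0.0716  0.5186 -0.0156]
```

View pics/s9.png

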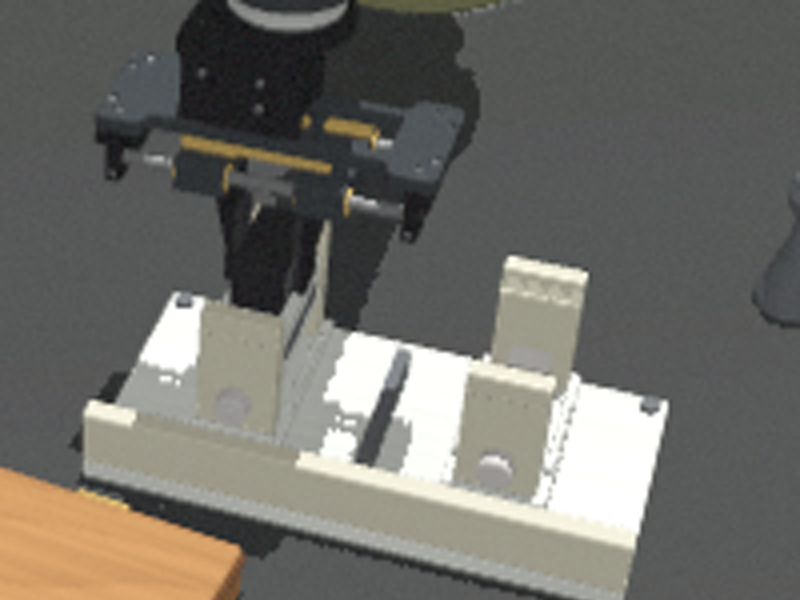

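step_arm(increments=[0.5,0,-0.07,0,0,0,0.4,0,0,0,0,0,0,0,0,0,0,0])

```text
time: 20.58
position: [0.5825, 0.1507, 0.0944]
tool_rot: [-0.134, 1.566, 0.134]
ft_force: [-0.6, 0.2, -3.1]
grip_width: 0.341
```

step_arm(increments=[0.4,0,0,0,0,0,0,0,0,0,0,0])

```text
time: 20.82
position: [0.5824, 0.1506, 0.0903]
tool_rot: [-0.134, 1.566, 0.134]
ft_force: [-0.3, 0.3, -4.1]
grip_width: 0.336
```

step_arm(increments=[0.4,0,0,0,0,0,0,0,0,0,0,0])

```text
time: 21.08
position: [0.5822, 0.1506, 0.0862]
tool_rot: [-0.134, 1.567, 0.134]
ft_force: [0.7, -0.4, -3.6]
grip_width: 0.342
```

step_arm(increments=[0.4,0,0,0,0,0,0,0,0,0,0,0])

```text
time: 21.32
position: [0.5819, 0.1505, 0.0818]
tool_rot: [-0.134, 1.567, 0.134]
ft_force: [0.4, -0.6, -5.6]
grip_width: 0.34
```

step_arm(increments=[0.2,0,0,0,0,0,0,0,0,0,0,0,0.1,0,0,0,0,0,0,0,0,0,0,0])

```text
time: 21.82
position: [0.5822, 0.1506, 0.0796]
tool_rot: [-0.134, 1.567, 0.134]
ft_force: [-0.5, -0.4, -2.9]
grip_width: 0.342
```

step_arm(increments=[0.2,0,0,0,0,0,0,0,0,0,0,0,0,0,0,0,0,0])

```text
time: 22.2
position: [0.5825, 0.1507, 0.0795]
tool_rot: [-0.133, 1.566, 0.134]
ft_force: [-4.8, -0.7, 6.5]
grip_width: 0.343
```

It is down on the bay floor (contact +6.5 N). Now I'm tugging in small steps.

step_arm(increments=[-0.3,0,0,0,0,0,0,0,0,0,0,0,-0.2,0,0,0,0,0,0,0,0,0,0,0])

```text
time: 22.7
position: [0.5821, 0.1506, 0.0823]
tool_rot: [-0.134, 1.567, 0.134]
ft_force: [0.0, -0.1, -4.9]
grip_width: 0.345
```

step_arm(increments=[-0.2,0,0,0,0,0,0,0,0,0,0,0])

```text
time: 22.95
position: [0.5825, 0.1506, 0.085]
tool_rot: [-0.133, 1.566, 0.134]
ft_force: [-1.6, 0.0, -2.5]
grip_width: 0.34
```

step_arm(increments=[-0.2,0,0,0,0,0,0,0,0,0,0,0])

```text
time: 23.2
position: [0.5824, 0.1506, 0.087]
tool_rot: [-0.133, 1.566, 0.134]
ft_force: [0.5, 0.2, -2.6]
grip_width: 0.339
```

step_arm(increments=[-0.2,0,0,0,0,0,0,0,0,0,0,0])

```text
time: 23.45
position: [0.5824, 0.1507, 0.0889]
tool_rot: [-0.134, 1.566, 0.134]
ft_force: [-0.4, -0.1, -2.7]
grip_width: 0.343
```

The force fell back to the cartridge's weight while rising, with no springs felt, so the right bay is the worn one. I'm moving to the left bay.

step_arm(increments=[-2,0,0,0,0,0,-4,0,0,0,0,0,-4,0,0,0,0,0,0,0,0,0,0,0,0,5,0,0,0,0,0,5,0,0,0,0,0,4.8,0,0,0,0,0,0,0,0,0,0,0,0,0,0,0,0,0,0,0,0,0,0])

```text
time: 24.7
position: [0.5577, 0.2944, 0.1884]
tool_rot: [-0.132, 1.567, 0.131]
ft_force: [1.1, -0.2, -2.4]
grip_width: 0.339
```

Run:
```python
from h import *
np.set_printoptions(precision=4,suppress=True)
s,M=yaws(); im=ctrl.get_image("wrist"); cv2.imwrite("pics/w10.png",im[:,:,::-1])
m=np.array([.5572,.2965,.08]); print(s['position'],M, 100*M.T@(m-s['position']),s['ft_force'])
im=ctrl.get_image("scene"); cv2.imwrite("pics/s10.png",cv2.resize(im[180:340,310:510],None,fx=4,fy=4,interpolation=cv2.INTER_CUBIC)[:600,:,::-1])
```

```text
[0.5577 0.2944 0.1884] [[-0.     -0.1668  0.986 ]
 [-0.001   0.986   0.1668]
 [-1.     -0.001  -0.0002]] [10.836   0.2235 -0.0102] [ 1.1051 -0.2165 -2.3894]
```

View pics/w10.png

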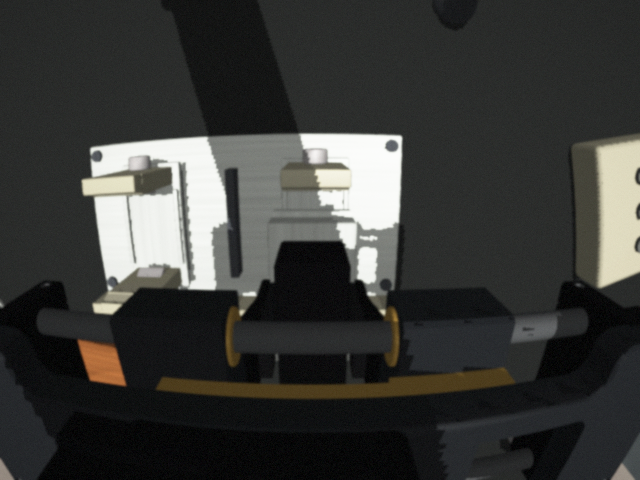

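View pics/s10.png

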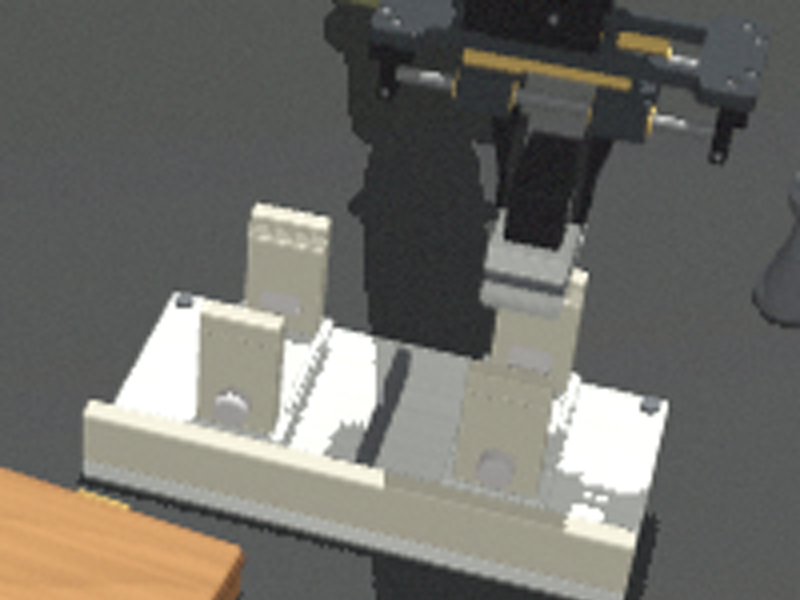

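step_arm(increments=[0,0.22,-0.05,0,0,0,2.3,0,0,0,0,0,0,0,0,0,0,0,0,0,0,0,0,0,0.7,0,0,0,0,0,0.6,0,0,0,0,0,0.6,0,0,0,0,0,0,0,0,0,0,0])

```text
time: 25.8
position: [0.5558, 0.2983, 0.1457]
tool_rot: [-0.134, 1.568, 0.133]
ft_force: [0.7, -0.7, -2.0]
grip_width: 0.339
```

step_arm(increments=[1,0,0,0,0,0,1,0,0,0,0,0,1,0,0,0,0,0,1,0,0,0,0,0,0,0,0,0,0,0,0,0,0,0,0,0])

```text
time: 26.55
position: [0.5565, 0.2986, 0.1068]
tool_rot: [-0.133, 1.566, 0.134]
ft_force: [-0.4, -0.0, -2.5]
grip_width: 0.343
```

step_arm(increments=[0.5,-0.1,0,0,0,0,0.4,0,0,0,0,0,0,0,0,0,0,0])

```text
time: 26.92
position: [0.5558, 0.2975, 0.0976]
tool_rot: [-0.134, 1.568, 0.134]
ft_force: [-2.5, 0.4, -1.8]
grip_width: 0.34
```

step_arm(increments=[0.3,0,0,0,0,0,0,0,0,0,0,0])

```text
time: 27.18
position: [0.5569, 0.298, 0.0953]
tool_rot: [-0.133, 1.565, 0.134]
ft_force: [-2.1, 0.4, 3.7]
grip_width: 0.341
```

step_arm(increments=[0.3,0,0,0,0,0,0,0,0,0,0,0])

```text
time: 27.42
position: [0.5571, 0.2981, 0.0925]
tool_rot: [-0.133, 1.565, 0.135]
ft_force: [-1.9, 0.3, 4.2]
grip_width: 0.343
```

Catch resistance has appeared at the expected height, so I'm pressing on.

step_arm(increments=[0.4,0,0,0,0,0,0.4,0,0,0,0,0,0,0,0,0,0,0])

```text
time: 27.8
position: [0.5559, 0.2972, 0.0821]
tool_rot: [-0.134, 1.568, 0.133]
ft_force: [-0.4, -0.0, -3.8]
grip_width: 0.34
```

step_arm(increments=[0.4,0,0,0,0,0,0.2,0,0,0,0,0,0,0,0,0,0,0])

```text
time: 28.18
position: [0.5572, 0.2975, 0.0795]
tool_rot: [-0.133, 1.565, 0.134]
ft_force: [-2.2, -1.2, 7.8]
grip_width: 0.342
```

step_arm(increments=[-0.3,0,0,0,0,0,-0.3,0,0,0,0,0,0,0,0,0,0,0])

```text
time: 28.55
position: [0.5556, 0.297, 0.082]
tool_rot: [-0.135, 1.568, 0.133]
ft_force: [0.4, -0.3, -8.9]
grip_width: 0.342
```

step_arm(increments=[-0.3,0,0,0,0,0,0,0,0,0,0,0])

```text
time: 28.8
position: [0.5554, 0.297, 0.0854]
tool_rot: [-0.135, 1.569, 0.133]
ft_force: [0.1, -0.3, -12.6]
grip_width: 0.342
```

step_arm(increments=[-0.3,0,0,0,0,0,0,0,0,0,0,0])

```text
time: 29.05
position: [0.5555, 0.297, 0.0887]
tool_rot: [-0.135, 1.569, 0.133]
ft_force: [-1.3, -1.4, -15.4]
grip_width: 0.34
```

step_arm(increments=[0.25,0,0,0,0,0,0,0,0,0,0,0,0,0,0,0,0,0,0,0,0,0,0,0])

```text
time: 29.55
position: [0.5564, 0.2975, 0.0871]
tool_rot: [-0.134, 1.567, 0.134]
ft_force: [-0.4, -0.8, -14.3]
grip_width: 0.346
```

Run:
```python
from h import *
im=ctrl.get_image("scene"); a=im[230:320,320:490]; b=cv2.imread("pics/s10.png")
cv2.imwrite("pics/s11.png",cv2.resize(im[180:330,310:510],None,fx=4,fy=4,interpolation=cv2.INTER_CUBIC)[:,:,::-1])
print(ctrl.get_state()['position'],ctrl.get_state()['ft_force'])
```

```text
[0.556333   0.29754598 0.08709241] [ -0.78860601  -0.90998193 -14.53624461]
```

View pics/s11.png

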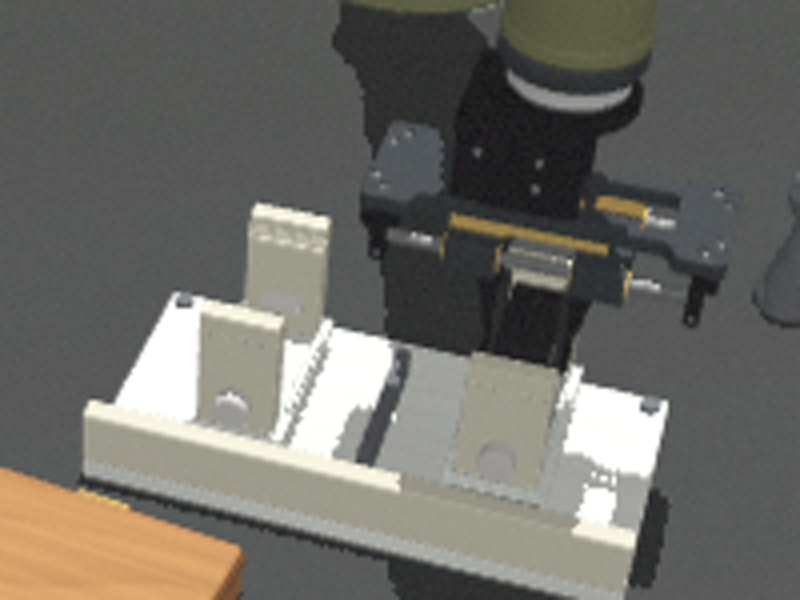

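The latched bay has visibly risen: its front cheek top went from row ~365 to ~352 at a 14 N pull. I'm lowering it back and letting go.

step_arm(increments=[0.4,0,0,0,0,0,0.4,0,0,0,0,0,0,0,0,0,0,0,0,0,0,0,0,0])

```text
time: 30.1
position: [0.5571, 0.2984, 0.0805]
tool_rot: [-0.133, 1.565, 0.135]
ft_force: [-2.2, 0.2, -2.5]
grip_width: 0.339
```

step_arm(increments=[0,0,0,0,0,0,0,0,0,0,0,0,0,0,0,0,0,0,0,0,0,0,0,0], fingers=100)

```text
time: 30.6
position: [0.5567, 0.2977, 0.0794]
tool_rot: [-0.133, 1.566, 0.134]
ft_force: [-0.6, -0.4, -1.7]
grip_width: 0.71
```

step_arm(increments=[-1,0,0,0,0,0,-3,0,0,0,0,0,-5,0,0,0,0,0,-5,0,0,0,0,0,0,0,5,0,0,0,0,0,4,0,0,0,0,0,0,0,0,0,0,0,0,0,0,0,0,0,0,0,0,0])

```text
time: 31.72
position: [0.6442, 0.3131, 0.2199]
tool_rot: [-0.133, 1.567, 0.135]
ft_force: [-0.4, -0.2, -0.2]
grip_width: 1.002
```

Run:
```python
from h import *
np.set_printoptions(precision=4,suppress=True)
s=ctrl.get_state();print(s['position'],s['ft_force'],s['grip_width'],s['time'])
p=ctrl.camera_params("wrist");im=ctrl.get_image("wrist"); cv2.imwrite("pics/w12.png",im[:,:,::-1])
for n in ["cartridge","bay_left","grip"]:
    for r in ctrl.spot_point("wrist",n)[:2]: print(n,round(r['score'],2),w(p,r['xyz']))
p=ctrl.camera_params("scene");im=ctrl.get_image("scene"); cv2.imwrite("pics/s12.png",cv2.resize(im[180:330,310:510],None,fx=4,fy=4,interpolation=cv2.INTER_CUBIC)[:,:,::-1])
for n in ["cartridge","grip"]:
    for r in ctrl.spot_point("scene",n)[:3]: print(n,round(r['score'],2),w(p,r['xyz']))
cv2.imwrite("pics/t12.png",ctrl.get_image("top")[:,:,::-1])
```

```text
[0.6442 0.3131 0.2199] [-0.3528 -0.2062 -0.2484] 1.0021426418656512 31.725
cartridge 0.95 [0.5649 0.2938 0.0312]
grip 0.89 [0.5561 0.2958 0.0897]
cartridge 0.76 [ 0.4435 -0.204   0.0024]
cartridge 0.74 [0.5606 0.3006 0.0347]
cartridge 0.6 [ 0.533  -0.3637 -0.0011]
grip 0.91 [ 0.5292 -0.3666  0.0589]
grip 0.83 [ 0.4432 -0.2027  0.058 ]
grip 0.67 [0.5591 0.3013 0.0898]
```

View pics/w12.png

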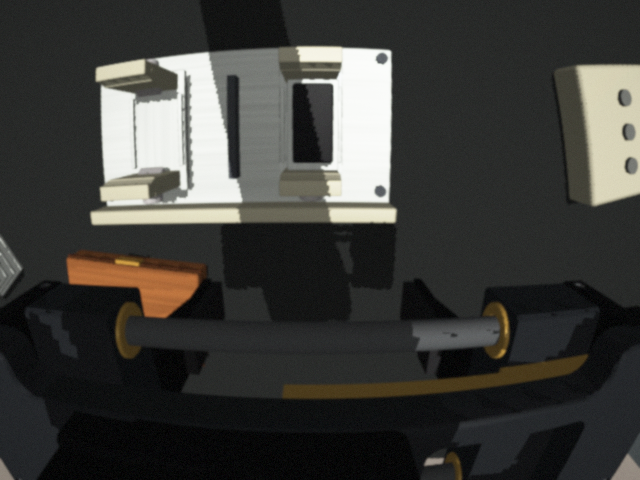

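View pics/s12.png

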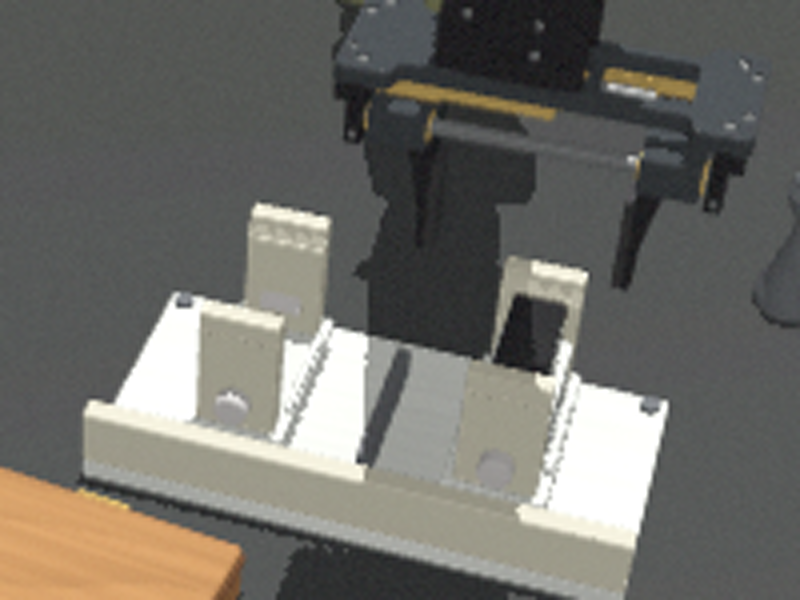

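View pics/t12.png

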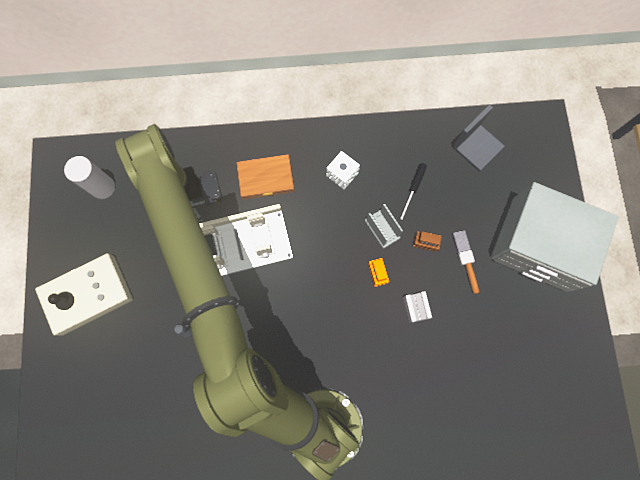

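The cartridge sits in the left bay, the nest is back down (cheek top at row ~362), the gripper is clear, and the bystanders look unmoved. I'm handing the job in.

```bash
python3 -c "
from bench import ctrl
print(ctrl.close_job())"
```

```text
the job is handed in; nothing more can be done
None
```

The cartridge is latched in the left bay and let go, with the bay back down. The job was handed in at about 32 s of the 72 s allowed.

- **Transfer:** I gripped the block by its ends, lifted it out of the holder and stood it on the plate. I then regripped it by the sides.
- **Right bay:** the cartridge went home with no catch resistance. When tugged, the pull fell back to its weight by about 5 mm up, so I took this as the worn bay.
- **Left bay:** the catches resisted at the expected height and the cartridge went fully home. The tug peaked at about 15 N and I held it at about 14 N. That is roughly 6–7 mm of nest rise, a little above the 4–6 mm you called a proper tug but under the 8 mm limit. The cheek's rise was visible in the scene picture.
- **Last checks:**
  - The networks put the cartridge's underside at z = 0.031 and 0.035, against 0.034 for the bay's floor.
  - Horizontally, the scene camera's reading was about 6 mm from the measured bay centre and the wrist camera's about 8 mm, with the grip-point readings at 1–6 mm. The networks are only good to about 4 mm. When I let go, the gripper was within about 2 mm of that centre.
  - The cheek was back at its resting height and the wrist force was near zero.
  - The bystanders in view, all but the ball stand, which the arm partly hid, looked unmoved in the top picture.

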